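Reload the bench tape dispenser

TASK

Change the tape in the green dispenser: take every spent spindle (bare cardboard core) out of its bay and leave it in the yellow tub, and fit every fresh roll into a free bay by squeezing its spring-loaded spindle short, lowering it between the two end cups and letting it spring out so that both ends sit in the cups. Then swing the tear bar over the rolls by its red grip and fully down until it rests in its catches. Leave the bell and the two hatch covers where they are.

Things in the scene. Friction and masses are not known exactly. Their poses are not given: they have to be found in the camera images.
- roll_a: FRESH roll of blue tape (52 mm diameter, 34 mm wide) on a spring spindle, lying on the bench. May be absent. All spindles alike: axis = own x; origin on it, midway between the outer faces of two hexagonal end discs (60 mm across flats, 4 mm thick, black at -x, orange at +x), faces 60 mm apart; from each face a steel stub, 8 mm diameter, 10 mm long: 80 mm tip to tip. About 115 g. Lies on its flats, axis 30 mm up.
- roll_b: FRESH roll of green tape (52 mm diameter, 34 mm wide) on a spring spindle, lying on the bench. May be absent. As roll_a. In all spindles the orange disc and its stub are a spring-loaded cap: pinching the discs' outer faces together pushes it in up to 16 mm (44 mm over faces, 64 mm tip to tip); the spring resists with 5 N when out, 10 N fully in, and throws the cap out when let go.
- roll_c: FRESH roll of yellow tape (52 mm diameter, 34 mm wide) on a spring spindle, lying on the bench. May be absent. As roll_a. Pinch a spindle from above on the upper part of its discs, clear above the stubs and cups; once pinched its origin lies up to 8 mm off the fingers' middle along the axis. Either end fits either cup.
- spent_a: SPENT spindle: same spindle, origin and axes as roll_a but with no tape, only a bare brown cardboard core 24 mm in diameter; 75 g. Hangs in one of the dispenser's bays at the start. May be absent.
- spent_b: SPENT spindle: same spindle, origin and axes as roll_a but with no tape, only a bare brown cardboard core 24 mm in diameter; 75 g. Hangs in one of the dispenser's bays at the start. May be absent.
- spent_c: SPENT spindle: same spindle, origin and axes as roll_a but with no tape, only a bare brown cardboard core 24 mm in diameter; 75 g. Hangs in one of the dispenser's bays at the start. May be absent.
- dispenser: Green three-bay tape dispenser, fixed: base 150 x 345 x 8 mm, origin under its centre, y along the spindles, x to the rear (tear bar's hinge at +x, its catches at -x), z up. Four cheek plates (40 mm along x, 8 mm thick, tops 61 mm above the bench) at y = -150, -50, 50, 150 mm; bays between, at y = -100, 0, 100 mm.
- bay1 (a point): Centre of bay 1, on the line of its two end cups, 52 mm above the bench, axes as the dispenser's. Cup rims 69 mm apart; each cup 12 mm square inside, 18 mm outside (top 61 mm above the bench), 6.5 mm deep (floors 82 mm apart). A spindle goes between only when squeezed under 69 mm; sprung out, it hangs with its axis about 2 mm below this point.
- bay2 (a point): Centre of bay 2, on the line of its two end cups, 52 mm above the bench, axes as the dispenser's. Cup rims 69 mm apart; each cup 12 mm square inside, 18 mm outside (top 61 mm above the bench), 6.5 mm deep (floors 82 mm apart). A spindle goes between only when squeezed under 69 mm; sprung out, it hangs with its axis about 2 mm below this point.
- bay3 (a point): Centre of bay 3, on the line of its two end cups, 52 mm above the bench, axes as the dispenser's. Cup rims 69 mm apart; each cup 12 mm square inside, 18 mm outside (top 61 mm above the bench), 6.5 mm deep (floors 82 mm apart). A spindle goes between only when squeezed under 69 mm; sprung out, it hangs with its axis about 2 mm below this point.
- tear_bar (a joint): Angle of the hinged tear bar (rad): 0 = fully down, its rod resting in the two front catches (a hard stop); grows as it swings up and back (2.0 to 2.3 at the start, stop at 2.45). Stiff hinge: the bar stays where it is left and takes about 3 to 5 N at the red grip.
- bar_grip (a point): Centre of the red grip at the tear bar's middle: cylinder 18 mm diameter, 30 mm long, along the dispenser's y, on a 10 x 8 mm stem; its end faces can be pinched from above through the whole swing (it turns between the fingers). At bar angle q it is at bar_hinge + 140 mm x (-cos q along the dispenser's x, sin q up). The bar's 8 mm rod, 105 mm from the hinge, clears seated rolls.
- bar_hinge (a point): Middle of the tear bar's hinge line (along the dispenser's y), 50 mm above the bench, 48 mm behind the bays' line.
- tub: Yellow plastic parts tub, open on top, fixed: 200 x 200 mm outside, 60 mm high, walls and floor 4 mm; origin at the centre of its underside, z up.
- bell: Copper ship's bell model on a round walnut foot 84 mm across, 85 mm high; origin at the centre of its underside. Not to be disturbed.
- hatch_a: Walnut hatch cover, 110 x 80 x 13 mm, lying flat; origin at the centre of its underside. Not to be disturbed.
- hatch_b: Walnut hatch cover, 110 x 80 x 13 mm, lying flat; origin at the centre of its underside. Not to be disturbed.
Not all that is in view belongs to the job. Leave any turquoise look-alike of the roll_a alone.

How it is judged:
By the outcome, as a careful person would: the job done as asked, in the order asked, and still so for the second after the job is handed in, with the robot touching nothing.
Of spent_a, spent_b, spent_c only 1 to 2 are there at a start; the rules pass over those that are not, and their reading is None.
Of roll_a, roll_b, roll_c only 2 to 3 are there at a start; the rules pass over those that are not, and their reading is None.
At some moment in a run one of roll_a, roll_b, roll_c may be knocked a few centimetres aside while the robot is not near it.
It also fails if it takes over 210 s, if anything falls off the work surface, if the arm or the gripper's body presses on something with over 40 N, if the wrist force passes 120 N, or if a joint passes its speed limit or range.

ROBOT

A 6-joint arm with a two-finger parallel gripper is mounted at the origin on the work surface. World frame = base frame: x ahead of the robot, y to its left, z up, the work surface at z = 0. Lengths are in mm, angles in rad, forces in N, time in s.
With the tool pointing down it reaches from about 300 to 750 mm from the base axis. Payload 8.5 kg.
Tool frame: the origin (TCP) lies at the very end of the fingers, on their centre line; the grasp point (between the pads) lies 19 mm behind it; z points along the fingers, y is the line along which they close (so a half turn about z gives the same grasp; the last joint's range is limited). The gripper opens to 88 mm and grips with 3 to 60 N. Pads are 18 mm wide; open, the fingers measure 123 mm over their backs; the gripper's body (75 mm by 187 mm) begins 45 mm behind the grasp point.
Start: joints at [0.997, 0.381, 1.297, -0, 1.464, -0.215], TCP at [193.123, 514.96, 238.748] pointing down, gripper open.
Joint ranges: [-3.11, 3.11], [-0.89, 2.33], [0.22, 2.48], [-1.42, 4.56], [0.17, 2.85], [-2.88, 2.88]. Speed limits (rad/s): [2.39, 2.39, 3.14, 3.14, 3.14, 3.14].

INTERFACE

Orientations are given as [roll, pitch, yaw] about the fixed x, y, z axes, in that order (R = Rz(yaw) Ry(pitch) Rx(roll)).
In Python, from cell import arm gives the robot as it stands.
- The arm moves only by the shell command python3 -m pendant 'ROWS' [OPENING] [FORCE]. ROWS is JSON, a list that holds one entry, the list of rows, each a list of 4 numbers: the shift along the tool's x, y, z as a fraction of full scale, then the turn about the tool's z as a fraction of full scale. A call has exactly 5 rows; each row shifts and turns the commanded pose from where the row before left it, along the tool's axes as they then stand; what a row does not reach is not made up. Full scale, the value 1, is 0.03 m for a shift and 4 degrees for a turn. A row lasts 1/12 s, in which the tool goes at most 41.7 mm and 7.16 degrees, less where a joint would pass 70% of its speed; a pose out of reach is approached as far as the arm can. A call with a number of a shift or a turn outside -1 to 1 is refused whole. A call with a gripper value outside its range is refused whole. OPENING is the finger opening in mm, from 0 to 88.1, set as the call begins (- or left out, the last holds). The fingers move at their own pace and stop on an object; FORCE is the grip in N (left out, the last holds). Time passes only in rows, so rows that do not move let the fingers close, or fill a call up. It gives the time, the measured TCP pose, the force, the opening and the grip force at its end, in the units of the state.
- arm.read_state(): the state, without advancing time (a new reading comes with each control period).
- arm.camera(name): name is "scene" or "side" or "wrist"; returns a dict with "image" (384x512x3 uint8, blue, green, red), "fx", "fy", "cx", "cy" (pixels), "T" (4x4, takes a point from camera to world coordinates); the wrist camera has in their place "T_tool_cam" (4x4, takes a point from camera to tool coordinates, whose origin is the TCP and whose axes are the flange's). Camera axes: x right, y up, looking along -z (the intrinsics and any distortion apply to the point x, -y, -z); pixel columns grow to the right and rows downward; lengths in mm; the calibration is good to about 2 mm. The wrist camera is an equidistant fisheye: a pixel r from the principal point sees the ray r / f radians off the axis. A picture is of the moment at which its call begins: read the wrist's pose just before it. There is no depth.
- arm.close_job(): hands the job in; it is judged then, once.
Trained networks look in a picture, given as the dict that the camera call returned (one of the last four; its "shot" number tells which), for a name from the list of things; names that differ only in an ending like _2 or _b are one class to them, and where a whole thing is asked for, a point or a joint stands for the part that bears it (a point fixed in the world has none). Each returns a list of dicts, best first, with "p" (0 to 1); they miss things now and then, are a little off and sometimes report something else, mostly with a low value. They report only what shows in the picture. A call takes as long as a camera call. They do not tell look-alikes from the thing itself.
- arm.trace(picture, thing): "mask" (384x512 bool, what is visible of it) and "bbox" ([left, top, right, bottom] in pixels, round what is visible of it).
The state is a dict: "time": time; "joint_positions": joint angles; "joint_vel": joint speeds; "effort": joint torques, N m; "eef_pos": TCP position; "eef_rot": TCP orientation; "force": force on the tool from outside, world axes, zero at the start; "torque": the same for the moment, N m; "gripper_width": opening from 0.0 (shut) to 1.0 (fully open); "grasp_force": force on a finger pad.
Only numpy, scipy, OpenCV 4.12 (cv2) and the standard library are available. Lean on these libraries where they do the work, as an engineer would, in place of code of your own. Each camera call takes 0.05 s, during which the arm holds its last target. There are 200 camera calls.

## Working session

There is one attempt and no reset: what is moved stays moved. The work goes in short steps, Python scripts to look and compute and a shell command to move; the robot and the scene stay as the last step left them, time stands still between calls to the robot, and variables do not carry over. Pictures are saved under pics/ and viewed, at most 17 in all, crops included, and the job is handed in when it is done.

```bash
ls; mkdir -p pics; python3 - <<'E'
from cell import arm
import cv2,json
s=arm.read_state();print({k:(v if not hasattr(v,'tolist') else v.tolist()) for k,v in s.items()})
a=arm.camera("scene");b=arm.camera("side")
for c in(a,b):print(c["fx"],c["cx"],c["cy"],c["T"])
cv2.imwrite("pics/scene0.png",cv2.resize(a["image"],(800,600)))
cv2.imwrite("pics/side0.png",cv2.resize(b["image"],(800,600)))
E
```

```text
pics
{'time': 0.0, 'joint_positions': [0.9966949755744867, 0.38118083791107105, 1.2982520879288044, 5.893293813874095e-06, 1.4635926445746215, -0.21530724046249008], 'joint_vel': [-0.00038690006898400224, 0.0008624219546641955, -0.0011198617590196243, 6.923446358003313e-05, 0.000407804571092367, 0.002388841252430445], 'effort': [-0.001823344973672647, -43.7914502620697, -22.455636262893677, 0.0713106757029891, 0.03535912837833166, -0.00011038530601581442], 'eef_pos': [192.97933509035764, 514.7349602540529, 238.1488355996379], 'eef_rot': [-3.140194073288227, -0.0003118624023115135, 2.782797689978117], 'force': [0.38097552616089503, 0.21076766301070907, 0.012809364155260081], 'torque': [0.010535888701330974, -0.03304765541340686, -0.006171113058569612], 'grasp_force': 0.0, 'gripper_width': 1.0031766642328552}
354.38669240731195 256.4759568761479 190.60419166780636 [[ 2.80517923e-01 -6.82943133e-01  6.74461542e-01  1.28794771e+03]
 [ 9.59841327e-01  2.02360629e-01 -1.94305954e-01 -2.41848084e+02]
 [-3.78454552e-03  7.01882364e-01  7.12282826e-01  7.95016488e+02]
 [ 0.00000000e+00  0.00000000e+00  0.00000000e+00  1.00000000e+00]]
400.59066702847093 255.04359580097264 196.38799766007293 [[ 9.89477924e-01  8.66182049e-02 -1.15891006e-01  4.53866513e+02]
 [-1.44588373e-01  6.21087682e-01 -7.70288448e-01 -9.73059071e+02]
 [ 5.25747365e-03  7.78939906e-01  6.27076536e-01  8.07782017e+02]
 [ 0.00000000e+00  0.00000000e+00  0.00000000e+00  1.00000000e+00]]
```

View pics/scene0.png

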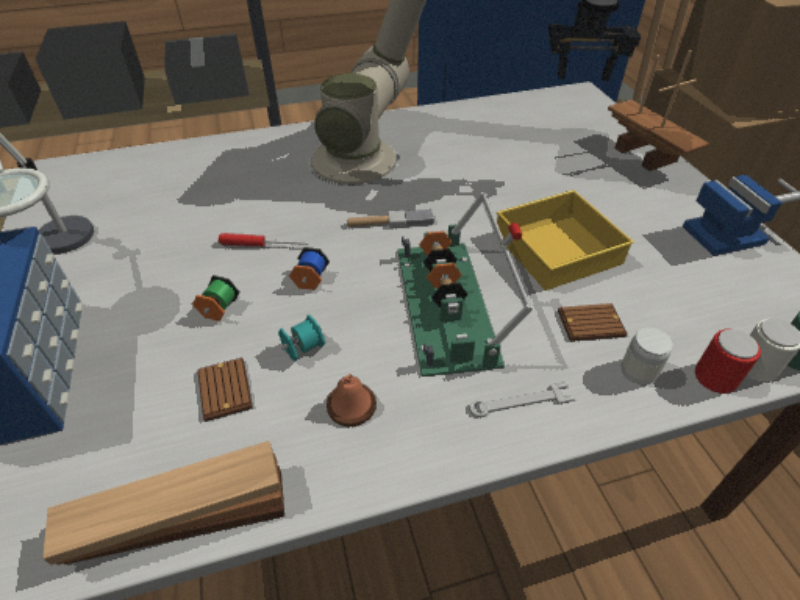

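View pics/side0.png

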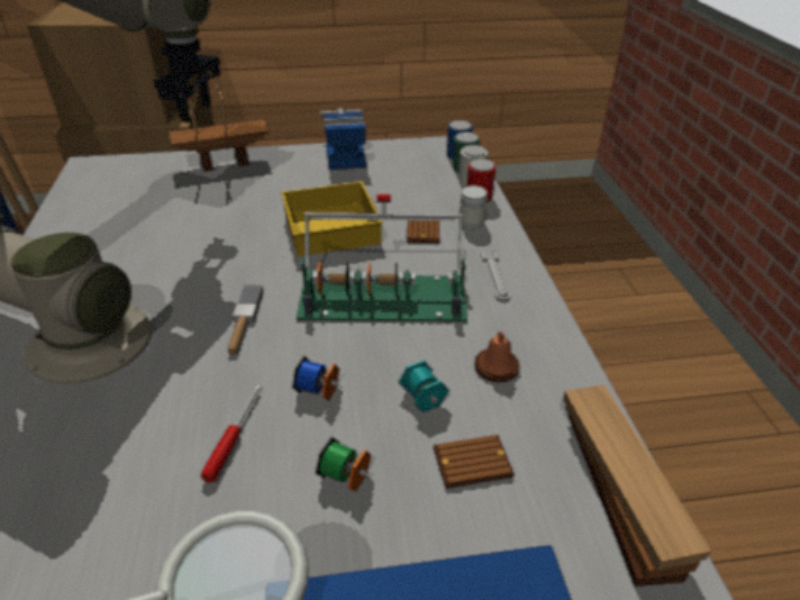

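Scene picture (800x600 view): green roll at (215,297), blue roll at (310,268), turquoise look-alike at (302,337). Two spent spindles hang in the bays near (435,250) and (447,283), with the third bay near (460,330) empty. Red grip at (516,231), tub at (563,235).

```bash
cat > h.py <<'E'
import numpy as np,cv2,json,sys
from scipy.optimize import minimize
from scipy.spatial.transform import Rotation as Ro
from cell import arm
def cam(n):
    s=arm.read_state();c=arm.camera(n);c["name"]=n
    if "T" not in c:
        M=np.eye(4);M[:3,:3]=Ro.from_euler("xyz",s["eef_rot"]).as_matrix();M[:3,3]=s["eef_pos"];c["T"]=M@np.asarray(c["T_tool_cam"])
    c["T"]=np.asarray(c["T"]);return c
def proj(c,P):
    P=np.atleast_2d(P);q=(P-c["T"][:3,3])@c["T"][:3,:3];x,y,z=q[:,0],-q[:,1],-q[:,2]
    if c["name"]=="wrist":
        r=np.hypot(x,y);k=np.arctan2(r,z)/np.maximum(r,1e-9)
    else:k=1/z
    return np.c_[c["cx"]+c["fx"]*x*k,c["cy"]+c["fy"]*y*k]
def ray(c,u,v):
    a,b=(u-c["cx"])/c["fx"],(v-c["cy"])/c["fy"]
    if c["name"]=="wrist":
        t=np.hypot(a,b);k=np.sin(t)/max(t,1e-9);d=np.array([a*k,-b*k,-np.cos(t)])
    else:d=np.array([a,-b,-1.])
    return c["T"][:3,3],c["T"][:3,:3]@d
def onz(c,u,v,z):
    o,d=ray(c,u,v);return o+d*(z-o[2])/d[2]
def box(x,y,z):return np.array([[a,b,c] for a in x for b in y for c in z],float)
def cyl(x0,x1,r,n=16,ph=0):
    t=np.arange(n)*2*np.pi/n+ph;return np.array([[x,r*np.cos(a),r*np.sin(a)] for x in(x0,x1) for a in t])
def spindle(core,w=34):
    R=30/np.cos(np.pi/6)
    return [cyl(-30,-26,R,6),cyl(26,30,R,6),cyl(-40,40,4,8),cyl(-26,26,12),cyl(-17,17,26)if core=="roll" else cyl(-26,26,12)]
DISP=[box((-75,75),(-172.5,172.5),(0,8))]+[box((-20,20),(y-4,y+4),(8,61)) for y in(-150,-50,50,150)]
TUB=[box((-100,100),(-100,100),(0,4))]+[box((-100,100),s,(0,60)) for s in((-100,-96),(96,100))]+[box(s,(-100,100),(0,60)) for s in((-100,-96),(96,100))]
def render(c,parts,x,y,z,yaw):
    m=np.zeros((384*2,512*2),np.uint8);R=Ro.from_euler("z",yaw).as_matrix()
    for p in parts:
        u=proj(c,p@R.T+[x,y,z]);cv2.fillConvexPoly(m,cv2.convexHull(np.round(u*2+.5).astype(np.int32)),1)
    return m>0
def fit(obs,parts,z,x0,ign=None):
    big=[(c,np.kron(m,np.ones((2,2)))>0) for c,m in obs]
    def f(p):
        e=0
        for c,m in big:
            r=render(c,parts,p[0],p[1],z,p[2]/100);e+=1-(r&m).sum()/max(1,(r|m).sum())
        return e/len(big)
    best=None
    for d in(0,40,-40):
        r=minimize(f,[x0[0],x0[1],x0[2]*100+d],method="Nelder-Mead",options=dict(initial_simplex=np.array([x0[0],x0[1],x0[2]*100+d])+np.array([[0,0,0],[12,0,0],[0,12,0],[0,0,15.]]),maxiter=150))
        if best is None or r.fun<best.fun:best=r
    return best.x[0],best.x[1],best.x[2]/100,best.fun
def plan(x,y,z=None,yaw=None):
    "what to type: tool-axis fractions from where the arm is (translate first, then turn)"
    s=arm.read_state();R=Ro.from_euler("xyz",s["eef_rot"]).as_matrix();p=np.array(s["eef_pos"])
    t=np.array([x,y,p[2] if z is None else z]);d=R.T@(t-p)/30
    yw=s["eef_rot"][2];out="shift units %s"%np.round(d,3)
    if yaw is not None:
        a=(yaw-yw+np.pi/2)%np.pi-np.pi/2   # half-turn symmetric
        out+="  turn(world yaw+ => tool z-) %.3f units; j6 %.2f"%(-np.degrees(a)/4,s["joint_positions"][5])
        c,k=np.cos(a),np.sin(a)
        R2=Ro.from_euler("z",a).as_matrix()@R;out+="  if turned first: %s"%np.round(R2.T@(t-p)/30,3)
    print(out)
def st():
    s=arm.read_state();print("t %.2f pos %s rot %s F %s w %.1f g %.1f"%(s["time"],np.round(s["eef_pos"],1),np.round(s["eef_rot"],3),np.round(s["force"],1),s["gripper_width"]*88,s["grasp_force"]))
E
python3 - <<'E'
from h import *
A=cam("scene");B=cam("side")
for n in("roll_a","spent_a","dispenser","tub","tear_bar","bell","hatch_a"):
  for c in(A,B):
    for i,d in enumerate(arm.trace(c,n)):
      m=d["mask"];np.save(f"m_{n}_{c['name']}_{i}.npy",m);vs,us=np.nonzero(m);med=np.median(c["image"][m],0)
      print(n,c["name"],i,round(d["p"],2),np.round(d["bbox"]),m.sum(),np.round(onz(c,us.mean(),vs.mean(),30)[:2]),med)
E
```

```text
roll_a scene 0 0.82 [189. 157. 210. 185.] 476 [ 428. -190.] [49. 52. 82.]
roll_a scene 1 0.73 [179. 201. 206. 231.] 411 [ 608. -232.] [91. 93. 46.]
roll_a scene 2 0.69 [125. 178. 151. 206.] 483 [ 461. -378.] [38. 62. 72.]
roll_a side 0 0.95 [188. 228. 218. 254.] 516 [ 428. -192.] [62.5 42.  39. ]
roll_a side 1 0.77 [204. 279. 236. 314.] 752 [ 460. -379.] [36. 61. 46.]
roll_a side 2 0.77 [254. 230. 287. 264.] 692 [ 609. -237.] [65. 68. 24.]
spent_a scene 0 0.75 [272. 147. 294. 171.] 340 [441.  83.] [27. 47. 83.]
spent_a scene 1 0.46 [254. 123. 342. 244.] 4289 [614.  64.] [81. 92. 68.]
spent_a side 0 0.78 [205. 170. 222. 190.] 197 [479.  98.] [44. 59. 75.]
spent_a side 1 0.62 [236. 173. 257. 183.] 145 [583.  82.] [49. 66. 78.]
dispenser scene 0 0.77 [253. 128. 339. 240.] 4123 [615.  63.] [81. 92. 68.]
dispenser side 0 0.69 [190. 120. 305. 206.] 3742 [584.  63.] [65. 82. 51.]
tub scene 0 0.58 [320. 124. 405. 185.] 3369 [490. 355.] [39. 78. 92.]
tub side 0 0.64 [183. 116. 246. 164.] 2159 [485. 341.] [21. 69. 85.]
tear_bar scene 0 0.81 [292. 124. 341. 219.] 653 [528. 195.] [ 95.  98. 101.]
tear_bar side 0 0.74 [194. 124. 297. 172.] 647 [608. 317.] [ 90. 100. 103.]
bell scene 0 0.81 [209. 242. 241. 275.] 779 [ 768. -179.] [48. 64. 96.]
bell side 0 0.62 [302. 213. 332. 246.] 643 [ 750. -197.] [32. 48. 82.]
hatch_a scene 0 0.97 [128. 228. 161. 267.] 1015 [ 684. -376.] [ 61.  88. 125.]
hatch_a scene 1 0.84 [357. 194. 399. 216.] 826 [723. 289.] [ 57.  80. 112.]
hatch_a scene 2 0.7 [290. 123. 344. 221.] 715 [516. 198.] [ 95.  98. 101.]
hatch_a scene 3 0.19 [255. 125. 338. 242.] 4207 [615.  64.] [81. 92. 68.]
hatch_a side 0 0.74 [278. 278. 328. 311.] 1274 [ 656. -403.] [ 40.  68. 103.]
hatch_a side 1 0.52 [262. 142. 281. 156.] 337 [695. 250.] [ 41.  69. 103.]
```

```bash
python3 - <<'E'
from h import *
A=cam("scene");B=cam("side");L=lambda n,c,i:np.load(f"m_{n}_{c}_{i}.npy")
for nm,i,j,x0 in(("blue",0,0,(428,-191)),("green",2,1,(461,-378))):
  best=min((fit([(A,L("roll_a","scene",i)),(B,L("roll_a","side",j))],spindle("roll"),30,(*x0,a)) for a in(-.8,0,.8)),key=lambda r:r[3])
  print(nm,np.round(best,3))
obs=[];dbg=[]
for c in(A,B):
  h=cv2.cvtColor(c["image"],cv2.COLOR_BGR2HSV);bb=np.zeros((384,512),bool);d=L("dispenser",c["name"],0);bb=cv2.dilate(d.astype(np.uint8),np.ones((7,7)))>0
  g=(h[...,0]>40)&(h[...,0]<95)&(h[...,1]>60)&bb
  g=cv2.morphologyEx(g.astype(np.uint8),cv2.MORPH_CLOSE,np.ones((7,7)))>0
  obs.append((c,g));
r=min((fit(obs,DISP,0,(600,70,a)) for a in(1.3,1.7)),key=lambda r:r[3]);print("disp",np.round(r,3))
t=fit([(A,L("tub","scene",0)),(B,L("tub","side",0))],TUB,0,(485,320,1.6));print("tub",np.round(t,3))
for c,g in obs:
  im=cv2.resize(c["image"],None,fx=2,fy=2)
  for parts,q in((DISP,r),(TUB,t)):
    e=render(c,parts,q[0],q[1],0,q[2]).astype(np.uint8);cs,_=cv2.findContours(e,0,1);cv2.drawContours(im,cs,-1,(0,0,255),1)
  dbg.append(im[200:560,300:850])
R=Ro.from_euler("z",r[2]).as_matrix();o=np.array([r[0],r[1],0])
for k,y in((1,-100),(2,0),(3,100)):
  p=o+R@[0,y,52];print("bay",k,np.round(p,1),[np.round(proj(c,p)) for c in(A,B)])
hg=o+R@[48,0,50]
# red grip triangulate
pts=[]
for c in(A,B):
  h=cv2.cvtColor(c["image"],cv2.COLOR_BGR2HSV);d=cv2.dilate(L("tear_bar",c["name"],0).astype(np.uint8),np.ones((25,25)))>0
  m=((h[...,0]<8)|(h[...,0]>174))&(h[...,1]>170)&d;v,u=np.nonzero(m);pts.append((u.mean(),v.mean()));print("grip px",len(u),np.round(pts[-1],1))
M=[];b=[]
for c,(u,v) in zip((A,B),pts):
  oo,dd=ray(c,u,v);dd/=np.linalg.norm(dd);P=np.eye(3)-np.outer(dd,dd);M.append(P);b.append(P@oo)
gp=np.linalg.lstsq(np.vstack(M),np.hstack(b),rcond=None)[0];rel=R.T@(gp-hg);print("hinge",np.round(hg),"grip",np.round(gp),"rel",np.round(rel),"q",np.arctan2(rel[2],-rel[0]))
cv2.imwrite("pics/fit0.png",cv2.resize(np.vstack(dbg),(800,600)) if 0 else cv2.resize(np.hstack(dbg),(800,262)))
E
```

```text
blue [ 4.28337e+02 -1.90727e+02 -4.49000e-01  9.40000e-02]
green [ 4.60715e+02 -3.79194e+02 -5.87000e-01  8.30000e-02]
disp [5.73441e+02 5.56410e+01 1.42600e+00 1.73000e-01]
tub [4.84780e+02 3.49848e+02 1.68200e+00 9.30000e-02]
bay 1 [672.4  41.2  52. ] [array([[293., 206.]]), array([[276., 178.]])]
bay 2 [573.4  55.6  52. ] [array([[286., 182.]]), array([[244., 177.]])]
bay 3 [474.5  70.1  52. ] [array([[280., 160.]]), array([[213., 177.]])]
grip px 58 [329.4 147.4]
grip px 25 [245.1 126.3]
hinge [580. 103.  50.] grip [592. 172. 171.] rel [ 70.  -1. 121.] q 2.0959784576171767
```

View pics/fit0.png

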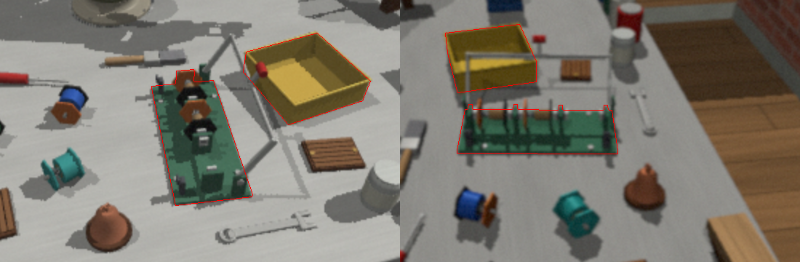

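Dispenser fit is good: bays 2 and 3 hold spents and bay 1 is free. Candidates for "roll": blue (198,171), green (138,192) and turquoise (193,216) in scene pixels. Blue and green have black and orange discs, so they are the real ones; turquoise is the decoy. For "spent", only bays 2 and 3. I'll go above bay 3 first.

```bash
python3 - <<'E'
from h import *
plan(474.5,70.1,235,1.426)
E
```

```text
shift units [-13.989 -10.591   0.126]  turn(world yaw+ => tool z-) 19.435 units; j6 -0.22  if turned first: [-13.32   11.421   0.124]
```

```bash
p="python3 -m pendant"
for i in 1 2 3; do python3 -m pendant '[[[-0.933,-0.706,0.008,0],[-0.933,-0.706,0.008,0],[-0.933,-0.706,0.008,0],[-0.933,-0.706,0.008,0],[-0.933,-0.706,0.008,0]]]' 88 25; done
for i in 1 2 3 4; do python3 -m pendant '[[[0,0,0,0.972],[0,0,0,0.972],[0,0,0,0.972],[0,0,0,0.972],[0,0,0,0.972]]]'; done
python3 - <<'E'
from h import *
st();plan(474.5,70.1,235,1.426)
c=cam("wrist");print(c["fx"],c["cx"],c["cy"],np.round(c["T_tool_cam"],3))
im=c["image"].copy()
R=Ro.from_euler("z",1.426).as_matrix()
for q in([0,100,52],[0,0,52],[0,132,61],[0,68,61],[-75,172.5,8],[75,172.5,8],[-75,-172.5,8]):
  u=proj(c,np.array([573.4,55.6,0])+R@np.array(q))[0];cv2.circle(im,tuple(int(round(v)) for v in u),3,(255,0,255),1)
cv2.imwrite("pics/w1.png",cv2.resize(im,(800,600)))
E
```

```text
time: 1.42
eef_pos: [287.4, 365.3, 237.6]
eef_rot: [3.141, 0.0, 2.783]
force: [1.1, 1.3, 0.5]
gripper_width: 0.995
grasp_force: 0.0
time: 1.83
eef_pos: [381.4, 216.8, 236.6]
eef_rot: [3.141, 0.0, 2.783]
force: [0.4, -0.3, 0.0]
gripper_width: 0.999
grasp_force: 0.0
time: 2.25
eef_pos: [475.3, 68.3, 235.3]
eef_rot: [3.141, 0.0, 2.783]
force: [0.4, 0.3, -0.4]
gripper_width: 0.997
grasp_force: 0.0
time: 2.67
eef_pos: [474.7, 69.9, 235.2]
eef_rot: [3.142, 0.0, 2.44]
force: [-0.2, 0.5, 0.8]
gripper_width: 0.999
grasp_force: 0.0
time: 3.08
eef_pos: [474.7, 70.1, 235.2]
eef_rot: [3.141, 0.0, 2.101]
force: [0.0, -0.0, 1.3]
gripper_width: 0.999
grasp_force: 0.0
time: 3.5
eef_pos: [474.7, 70.1, 235.2]
eef_rot: [3.141, 0.0, 1.762]
force: [-0.0, 0.7, -0.7]
gripper_width: 1.0
grasp_force: 0.0
time: 3.92
eef_pos: [474.7, 70.1, 235.2]
eef_rot: [3.141, -0.0, 1.422]
force: [-0.0, 0.5, 0.2]
gripper_width: 1.0
grasp_force: 0.0
t 3.92 pos [474.7  70.1 235.2] rot [ 3.141 -0.     1.422] F [-0.   0.5  0.2] w 88.0 g 0.0
shift units [ 0.    -0.006  0.007]  turn(world yaw+ => tool z-) -0.053 units; j6 0.05  if turned first: [ 0.    -0.006  0.007]
297.3186396354542 257.16890091196166 190.18347817325062 [[-0.0000e+00  9.5200e-01  3.0700e-01  8.0149e+01]
 [ 1.0000e+00  0.0000e+00  1.0000e-03 -8.9900e-01]
 [ 1.0000e-03  3.0700e-01 -9.5200e-01 -1.4615e+02]
 [ 0.0000e+00  0.0000e+00  0.0000e+00  1.0000e+00]]
```

View pics/w1.png

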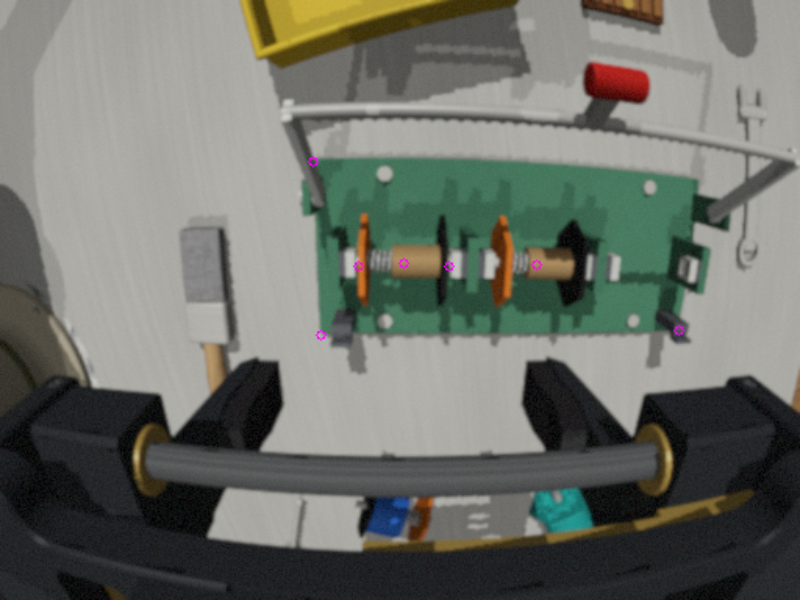

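```bash
python3 - <<'E'
from h import *
obs=[]
for n in("wrist","scene","side"):
  c=cam(n);ds=arm.trace(c,"dispenser")
  if not ds:print("none",n);continue
  d=cv2.dilate(ds[0]["mask"].astype(np.uint8),np.ones((9,9)))>0
  h=cv2.cvtColor(c["image"],cv2.COLOR_BGR2HSV)
  g=((h[...,0]>40)&(h[...,0]<95)&(h[...,1]>60)&d).astype(np.uint8)
  if n=="wrist":
    g=cv2.morphologyEx(g,cv2.MORPH_CLOSE,np.ones((41,41)))
  else:g=cv2.morphologyEx(g,cv2.MORPH_CLOSE,np.ones((9,9)))
  obs.append((c,g>0));print(n,ds[0]["p"],g.sum())
# from wrist: base outline only
for lab,o in(("wrist",obs[:1]),("wrist base",None)):
  o=o or obs[:1];r=fit(o,DISP if lab=="wrist" else DISP[:1],0,(573.4,55.6,1.426));print(lab,np.round(r,3))
w=obs[0][0];q=fit(obs[:1],DISP,0,(573.4,55.6,1.426))
im=cv2.resize(w["image"],None,fx=2,fy=2);R=Ro.from_euler("z",q[2]).as_matrix();o=np.array([q[0],q[1],0])
for p in DISP:
  cv2.polylines(im,[cv2.convexHull(np.round(proj(w,p@R.T+o)*2).astype(np.int32))],True,(0,0,255),1)
for y in(100,0,-100):
  for s in(-34.5,34.5):
    b=np.array([[-9,y+s,61],[9,y+s,61],[9,y+s,43],[-9,y+s,43.]]);cv2.polylines(im,[np.round(proj(w,b@R.T+o)*2).astype(np.int32)],True,(255,0,255),1)
  if y>=0:
    a=np.array([[0,y-40,50],[0,y+40,50.],[0,y-30,80],[0,y+30,80]])
    for u in proj(w,a@R.T+o)*2:cv2.circle(im,tuple(int(v) for v in u),3,(0,255,255),1)
cv2.imwrite("pics/w1b.png",cv2.resize(im[170:470,370:960],(800,407)))
E
```

```text
wrist 0.6 26570
scene 0.68 3641
side 0.96 2778
wrist [5.73951e+02 5.71000e+01 1.41800e+00 4.90000e-02]
wrist base [5.74495e+02 5.73920e+01 1.42000e+00 6.10000e-02]
```

View pics/w1b.png

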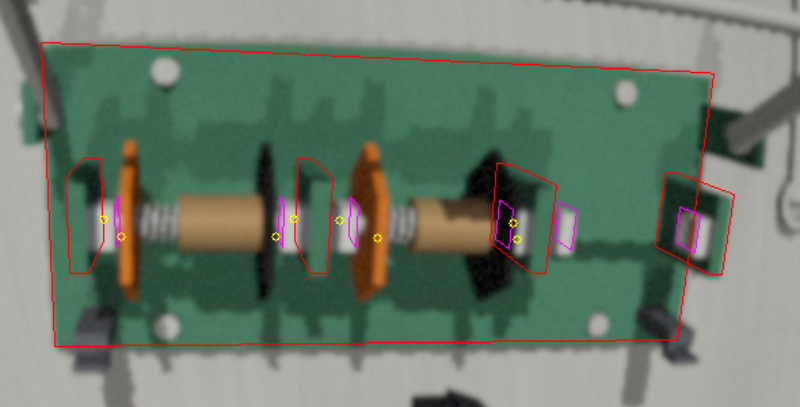

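```bash

python3 -m pendant '[[[0.06,-0.007,1,0],[0,0,1,0],[0,0,1,0],[0,0,1,0],[0,0,1,0]]]' 88 25
python3 -m pendant '[[[0,0,0.35,0],[0,0,0.35,0],[0,0,0,0],[0,0,0,0],[0,0,0,0]]]'
python3 -m pendant '[[[0,0,0,0],[0,0,0,0],[0,0,0,0],[0,0,0,0],[0,0,0,0]]]' 40 25
python3 -m pendant '[[[0,0,0,0],[0,0,0,0],[0,0,0,0],[0,0,0,0],[0,0,0,0]]]'
```

```text
time: 4.68
eef_pos: [474.7, 71.9, 84.0]
eef_rot: [3.141, -0.0, 1.427]
force: [0.8, 0.1, 0.3]
gripper_width: 0.996
grasp_force: 0.0
time: 5.1
eef_pos: [475.1, 71.8, 64.8]
eef_rot: [3.141, -0.0, 1.426]
force: [0.0, -0.1, 0.3]
gripper_width: 1.0
grasp_force: 0.0
time: 5.52
eef_pos: [474.8, 71.9, 64.3]
eef_rot: [3.141, -0.0, 1.426]
force: [-0.1, -0.3, 0.8]
gripper_width: 0.648
grasp_force: 6.3
time: 5.93
eef_pos: [474.7, 71.9, 64.1]
eef_rot: [-3.141, 0.0, 1.426]
force: [-1.1, 0.7, -0.0]
gripper_width: 0.495
grasp_force: 25.0
```

```bash

python3 -m pendant '[[[0,0,-0.3,0],[0,0,-0.4,0],[0,0,-0.5,0],[0,0,-0.8,0],[0,0,-1,0]]]'
python3 -m pendant '[[[0,0,-1,0],[0,0,-1,0],[0,0,-0.5,0],[0,0,0,0],[0,0,0,0]]]'
python3 - <<'E'
from h import *
st();plan(478,340,230)
c=cam("wrist");cv2.imwrite("pics/w2.png",c["image"])
E
```

```text
time: 6.35
eef_pos: [473.9, 71.9, 154.8]
eef_rot: [-3.139, 0.0, 1.426]
force: [0.4, -0.5, -1.0]
gripper_width: 0.492
grasp_force: 25.0
time: 6.77
eef_pos: [474.5, 71.9, 229.4]
eef_rot: [3.141, 0.0, 1.426]
force: [0.4, -0.4, -1.2]
gripper_width: 0.492
grasp_force: 25.0
t 6.77 pos [474.5  71.9 229.4] rot [3.141 0.    1.426] F [ 0.4 -0.4 -1.2] w 43.3 g 25.0
shift units [ 8.86  -1.179 -0.02 ]
```

View pics/w2.png

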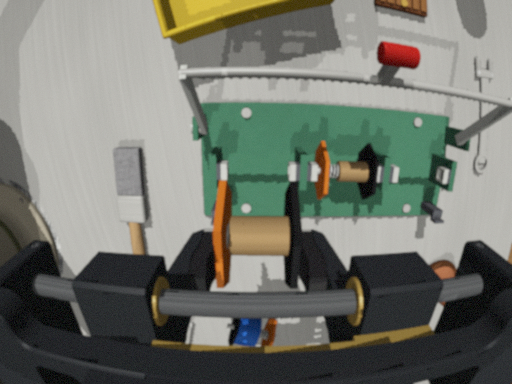

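```bash

python3 -m pendant '[[[0.892,-0.117,0,0],[0.892,-0.117,0,0],[0.892,-0.117,0,0],[0.892,-0.117,0,0],[0.892,-0.117,0,0]]]'
python3 -m pendant '[[[0.892,-0.117,0,0],[0.892,-0.117,0,0],[0.892,-0.117,0,0],[0.892,-0.117,0,0],[0,0,0,0]]]'
python3 -m pendant '[[[0,0,0.9,0],[0,0,1,0],[0,0,1,0],[0,0,1,0],[0,0,1,0]]]'
python3 -m pendant '[[[0,0,0.6,0],[0,0,0.33,0],[0,0,0,0],[0,0,0,0],[0,0,0,0]]]'
python3 -m pendant '[[[0,0,0,0],[0,0,0,0],[0,0,0,0],[0,0,0,0],[0,0,0,0]]]' 88
python3 -m pendant '[[[0,0,0,0],[0,0,-0.5,0],[0,0,-1,0],[0,0,-1,0],[0,0,-1,0]]]'
python3 -m pendant '[[[0,0,-1,0],[0,0,-1,0],[0,0,-0.33,0],[0,0,0,0],[0,0,0,0]]]'
python3 - <<'E'
from h import *
st();plan(573.8,56.8)
c=cam("wrist");print(len(arm.trace(c,"spent_a")));
for d in arm.trace(c,"spent_a"):
  u,v=np.nonzero(d["mask"])[::-1];print(d["p"],d["bbox"],onz(c,u.mean(),v.mean(),30))
E
```

```text
time: 7.23
eef_pos: [476.0, 207.9, 227.4]
eef_rot: [-3.138, 0.001, 1.425]
force: [0.1, 0.8, -1.7]
gripper_width: 0.492
grasp_force: 25.0
time: 7.65
eef_pos: [477.3, 318.1, 226.8]
eef_rot: [-3.138, 0.001, 1.429]
force: [-1.0, 0.8, -0.8]
gripper_width: 0.494
grasp_force: 25.0
time: 8.07
eef_pos: [477.3, 313.9, 79.4]
eef_rot: [-3.139, 0.002, 1.425]
force: [0.4, -0.6, -1.0]
gripper_width: 0.496
grasp_force: 25.0
time: 8.48
eef_pos: [478.9, 314.8, 55.3]
eef_rot: [3.14, -0.001, 1.426]
force: [0.1, -0.2, 0.2]
gripper_width: 0.491
grasp_force: 25.0
time: 8.9
eef_pos: [478.4, 314.8, 54.6]
eef_rot: [3.141, -0.0, 1.426]
force: [0.5, -0.2, -0.9]
gripper_width: 0.847
grasp_force: 0.0
time: 9.32
eef_pos: [478.1, 314.7, 160.5]
eef_rot: [-3.141, 0.0, 1.426]
force: [0.3, -0.4, 0.0]
gripper_width: 0.996
grasp_force: 0.0
time: 9.73
eef_pos: [478.0, 314.6, 228.2]
eef_rot: [-3.141, 0.001, 1.426]
force: [-0.1, -0.1, -0.9]
gripper_width: 1.003
grasp_force: 0.0
t 9.73 pos [478.  314.6 228.2] rot [-3.141e+00  1.000e-03  1.426e+00] F [-0.1 -0.1 -0.9] w 88.3 g 0.0
shift units [-8.042e+00  4.402e+00  1.000e-03]
1
0.64 [226.0, 137.6, 293.3, 195.2] [479.29971487 313.13325903  30.        ]
```

```bash

python3 -m pendant '[[[-0.894,0.489,0,0],[-0.894,0.489,0,0],[-0.894,0.489,0,0],[-0.894,0.489,0,0],[-0.894,0.489,0,0]]]'
python3 -m pendant '[[[-0.894,0.489,0,0],[-0.894,0.489,0,0],[-0.894,0.489,0,0],[-0.894,0.489,0,0.1],[0,0,0,0]]]'
python3 - <<'E'
from h import *
st();plan(573.8,56.8,64,1.419)
c=cam("wrist");cv2.imwrite("pics/w3.png",c["image"][60:300])
E
```

```text
time: 10.3
eef_pos: [531.5, 170.1, 227.7]
eef_rot: [-3.139, 0.001, 1.426]
force: [0.3, 0.3, 0.0]
gripper_width: 1.0
grasp_force: 0.0
time: 10.72
eef_pos: [575.2, 52.4, 227.3]
eef_rot: [-3.14, 0.001, 1.414]
force: [0.6, -0.3, 0.1]
gripper_width: 0.997
grasp_force: 0.0
t 10.72 pos [575.2  52.4 227.3] rot [-3.140e+00  1.000e-03  1.414e+00] F [ 0.6 -0.3  0.1] w 87.8 g 0.0
shift units [ 0.145 -0.059  5.442]  turn(world yaw+ => tool z-) -0.075 units; j6 0.04  if turned first: [ 0.145 -0.058  5.442]
```

View pics/w3.png

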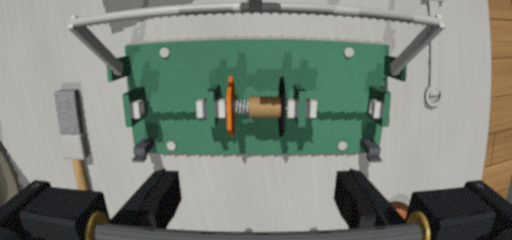

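```bash

python3 -m pendant '[[[0,0,0,0],[0,0,1,0],[0,0,1,0],[0,0,1,0],[0,0,1,0]]]'
python3 -m pendant '[[[0,0,0.6,0],[0,0,0,0],[0,0,0,0],[0,0,0,0],[0,0,0,0]]]'
```

```text
time: 11.18
eef_pos: [573.2, 58.4, 107.7]
eef_rot: [-3.141, -0.0, 1.421]
force: [0.7, 0.6, -0.1]
gripper_width: 0.999
grasp_force: 0.0
time: 11.6
eef_pos: [574.7, 57.2, 92.8]
eef_rot: [3.139, -0.0, 1.419]
force: [-0.3, -0.5, -1.0]
gripper_width: 0.997
grasp_force: 0.0
```

```bash

python3 -m pendant '[[[0,-0.02,0.5,0],[0,0,0.4,0],[0,0,0,0],[0,0,0,0],[0,0,0,0]]]'
python3 -m pendant '[[[0,0,0,0],[0,0,0,0],[0,0,0,0],[0,0,0,0],[0,0,0,0]]]' 40 25
python3 -m pendant '[[[0,0,0,0],[0,0,0,0],[0,0,0,0],[0,0,0,0],[0,0,0,0]]]'
python3 -m pendant '[[[0,0,-0.3,0],[0,0,-0.4,0],[0,0,-0.5,0],[0,0,-0.8,0],[0,0,-1,0]]]'
python3 -m pendant '[[[0,0,-1,0],[0,0,-1,0],[0,0,-0.6,0],[0,0,0,0],[0,0,0,0]]]'
python3 - <<'E'
from h import *
st();plan(480,392,230)
E
```

```text
time: 12.02
eef_pos: [574.0, 56.9, 65.4]
eef_rot: [3.14, -0.0, 1.419]
force: [0.0, -0.0, 0.3]
gripper_width: 0.999
grasp_force: 0.0
time: 12.43
eef_pos: [573.5, 56.9, 64.3]
eef_rot: [3.141, 0.0, 1.419]
force: [-0.4, 0.0, -0.3]
gripper_width: 0.648
grasp_force: 6.3
time: 12.85
eef_pos: [573.4, 56.9, 64.0]
eef_rot: [-3.141, 0.0, 1.419]
force: [0.3, 0.0, -0.9]
gripper_width: 0.494
grasp_force: 25.0
time: 13.27
eef_pos: [572.7, 56.9, 154.5]
eef_rot: [-3.139, 0.0, 1.419]
force: [1.3, 0.3, -1.4]
gripper_width: 0.494
grasp_force: 25.0
time: 13.68
eef_pos: [573.4, 56.9, 232.7]
eef_rot: [3.14, -0.0, 1.419]
force: [-0.6, 0.6, -1.9]
gripper_width: 0.495
grasp_force: 25.0
t 13.68 pos [573.4  56.9 232.7] rot [ 3.14  -0.     1.419] F [-0.6  0.6 -1.9] w 43.6 g 25.0
shift units [10.568 -4.77   0.084]
```

```bash

python3 -m pendant '[[[0,-0.954,0,0],[0,-0.954,0,0],[0,-0.954,0,0],[0,-0.954,0,0],[0,-0.954,0,0]]]'
python3 -m pendant '[[[0.961,0,0,0],[0.961,0,0,0],[0.961,0,0,0],[0.961,0,0,0],[0.961,0,0,0]]]'
python3 -m pendant '[[[0.961,0,0,0],[0.961,0,0,0],[0.961,0,0,0],[0.961,0,0,0],[0.961,0,0,0]]]'
python3 -m pendant '[[[0.961,0,0,0],[0,0,0,0],[0,0,0,0],[0,0,1,0],[0,0,1,0]]]'
python3 -m pendant '[[[0,0,1,0],[0,0,1,0],[0,0,1,0],[0,0,0.5,0],[0,0,0.35,0]]]'
python3 -m pendant '[[[0,0,0,0],[0,0,0,0],[0,0,0,0],[0,0,0,0],[0,0,0,0]]]'
python3 -m pendant '[[[0,0,0,0],[0,0,0,0],[0,0,0,0],[0,0,0,0],[0,0,0,0]]]' 88
python3 -m pendant '[[[0,0,0,0],[0,0,-0.5,0],[0,0,-1,0],[0,0,-1,0],[0,0,-1,0]]]'
python3 -m pendant '[[[0,0,-1,0],[0,0,-1,0],[0,0,-0.33,0],[0,0,0,0],[0,0,0,0]]]'
cat > look.py <<'E'
from h import *
A=cam("scene");B=cam("side")
g={}
for c in(A,B):
  for d in arm.trace(c,"roll_a"):
    m=d["mask"];h=cv2.cvtColor(c["image"],cv2.COLOR_BGR2HSV)[m];s=h[:,1]>100
    n={k:int((s&(h[:,0]>lo)&(h[:,0]<hi)).sum()) for k,lo,hi in(("green",45,78),("turq",80,98),("blue",105,130))}
    k=max(n,key=n.get);v,u=np.nonzero(m);print(c["name"],k,n,d["p"],np.round(d["bbox"]))
    g.setdefault(k,{}).setdefault(c["name"],(c,m,onz(c,u.mean(),v.mean(),30)))
for k in("blue","green"):
  if k in g:
    o=[(a,b) for a,b,_ in g[k].values()];x=list(g[k].values())[0][2]
    print(k,len(o),np.round(min((fit(o,spindle("roll"),30,(x[0],x[1],a)) for a in(-1.4,-.6,.2,1)),key=lambda r:r[3]),3))
E
python3 - <<'E'
from h import *
st()
c=cam("wrist")
for d in arm.trace(c,"spent_a"):
  u,v=np.nonzero(d["mask"])[::-1];print(d["p"],d["bbox"],onz(c,u.mean(),v.mean(),30))
cv2.imwrite("pics/w4.png",c["image"][60:300])
import look
E
```

```text
time: 14.1
eef_pos: [429.8, 78.8, 230.4]
eef_rot: [-3.138, 0.0, 1.419]
force: [-0.4, 0.3, -0.8]
gripper_width: 0.492
grasp_force: 25.0
time: 14.52
eef_pos: [453.1, 222.3, 230.5]
eef_rot: [-3.139, 0.001, 1.419]
force: [1.4, -0.4, -1.5]
gripper_width: 0.493
grasp_force: 25.0
time: 14.93
eef_pos: [475.1, 364.7, 230.1]
eef_rot: [-3.139, 0.002, 1.419]
force: [1.2, -1.4, -0.9]
gripper_width: 0.493
grasp_force: 25.0
time: 15.35
eef_pos: [480.2, 391.2, 171.8]
eef_rot: [3.14, -0.001, 1.418]
force: [0.8, 0.8, -1.2]
gripper_width: 0.489
grasp_force: 25.0
time: 15.77
eef_pos: [478.9, 390.2, 53.9]
eef_rot: [-3.138, 0.003, 1.418]
force: [0.5, 0.9, -1.4]
gripper_width: 0.495
grasp_force: 25.0
time: 16.18
eef_pos: [480.4, 392.2, 57.7]
eef_rot: [3.14, -0.001, 1.419]
force: [0.2, 0.1, -1.0]
gripper_width: 0.494
grasp_force: 25.0
time: 16.6
eef_pos: [480.1, 392.1, 56.8]
eef_rot: [3.141, -0.0, 1.419]
force: [-0.2, 0.3, -0.8]
gripper_width: 0.849
grasp_force: 0.0
time: 17.02
eef_pos: [479.9, 392.0, 162.8]
eef_rot: [-3.141, 0.0, 1.419]
force: [-0.9, -0.1, -0.6]
gripper_width: 0.999
grasp_force: 0.0
time: 
[... 254 characters left out ...]
294.6, 196.8] [479.67056489 390.16046105  30.        ]
0.68 [233.3, 202.2, 296.0, 252.9] [479.81523958 311.97483484  30.        ]
scene blue {'green': 0, 'turq': 0, 'blue': 164} 0.58 [189. 153. 208. 183.]
side blue {'green': 0, 'turq': 0, 'blue': 292} 0.76 [188. 231. 219. 258.]
side turq {'green': 0, 'turq': 540, 'blue': 0} 0.68 [254. 233. 289. 263.]
side green {'green': 373, 'turq': 0, 'blue': 0} 0.57 [203. 280. 235. 314.]
side green {'green': 2082, 'turq': 28, 'blue': 0} 0.54 [192. 125. 303. 210.]
side green {'green': 0, 'turq': 0, 'blue': 0} 0.24 [200. 140. 218. 148.]
blue 2 [ 4.27286e+02 -1.91126e+02 -4.89000e-01  7.00000e-02]
green 1 [ 4.60652e+02 -3.79259e+02 -6.04000e-01  5.90000e-02]
```

View pics/w4.png

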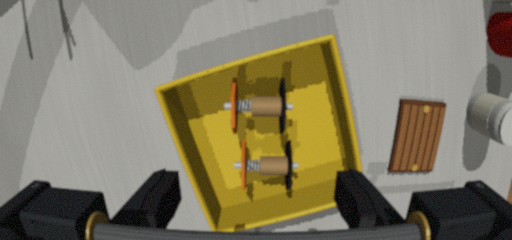

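```bash
python3 -c "
from h import *
plan(427.8,-191,210,1.10)"
```

```text
shift units [-19.47    1.231   0.701]  turn(world yaw+ => tool z-) 4.564 units; j6 0.65  if turned first: [-18.104   7.269   0.689]
```

```bash

for i in 1 2 3 4; do python3 -m pendant '[[[-0.974,0.062,0,0],[-0.974,0.062,0,0],[-0.974,0.062,0,0],[-0.974,0.062,0,0],[-0.974,0.062,0,0]]]' | grep pos; done
python3 -m pendant '[[[0,0,0.14,0.913],[0,0,0.14,0.913],[0,0,0.14,0.913],[0,0,0.14,0.913],[0,0,0.14,0.913]]]'
python3 -m pendant '[[[0,0,0,0],[0,0,0,0],[0,0,0,0],[0,0,0,0],[0,0,0,0]]]'
cat > wl.py <<'E'
from h import *
def wl(x,y,psi,z=30,pic=None):
    c=cam("wrist");best=None
    for d in arm.trace(c,"roll_a"):
        m=d["mask"];v,u=np.nonzero(m);p=onz(c,u.mean(),v.mean(),z);print(round(d["p"],2),np.round(d["bbox"]),np.round(p))
        e=np.hypot(p[0]-x,p[1]-y)
        if best is None or e<best[0]:best=(e,m)
    r=fit([(c,best[1])],spindle("roll"),z,(x,y,psi));print("roll",np.round(r,3))
    if pic:
        im=cv2.resize(c["image"],None,fx=2,fy=2);R=Ro.from_euler("z",r[2]).as_matrix()
        for p in spindle("roll"):cv2.polylines(im,[cv2.convexHull(np.round(proj(c,p@R.T+[r[0],r[1],z])*2).astype(np.int32))],True,(255,0,255),1)
        cv2.imwrite(pic,cv2.resize(im[100:640],(800,422)))
    return r
E
python3 - <<'E'
from wl import *
st();r=wl(427.8,-191,-.47,pic="pics/w5.png");plan(r[0],r[1],44,r[2]+np.pi/2)
E
```

```text
eef_pos: [466.6, 245.0, 231.1]
eef_pos: [453.7, 99.1, 231.2]
eef_pos: [440.8, -46.7, 231.3]
eef_pos: [427.8, -192.6, 231.3]
time: 19.82
eef_pos: [428.1, -191.2, 210.0]
eef_rot: [-3.141, -0.0, 1.097]
force: [-0.0, -0.1, 0.7]
gripper_width: 1.0
grasp_force: 0.0
time: 20.23
eef_pos: [428.3, -191.3, 210.7]
eef_rot: [3.141, 0.0, 1.101]
force: [-0.4, -0.1, -1.2]
gripper_width: 0.996
grasp_force: 0.0
t 20.23 pos [ 428.3 -191.3  210.7] rot [3.141 0.    1.101] F [-0.4 -0.1 -1.2] w 87.7 g 0.0
0.62 [376.  97. 448. 171.] [ 608. -235.   30.]
0.6 [218. 141. 294. 195.] [ 423. -188.   30.]
0.57 [313. 257. 347. 292.] [ 445. -364.   30.]
0.44 [145.   0. 255.  35.] [437.   7.  30.]
roll [ 4.25970e+02 -1.89408e+02 -4.57000e-01  2.04000e-01]
shift units [ 0.02  -0.098  5.556]  turn(world yaw+ => tool z-) -0.185 units; j6 -0.20  if turned first: [ 0.021 -0.098  5.556]
```

View pics/w5.png

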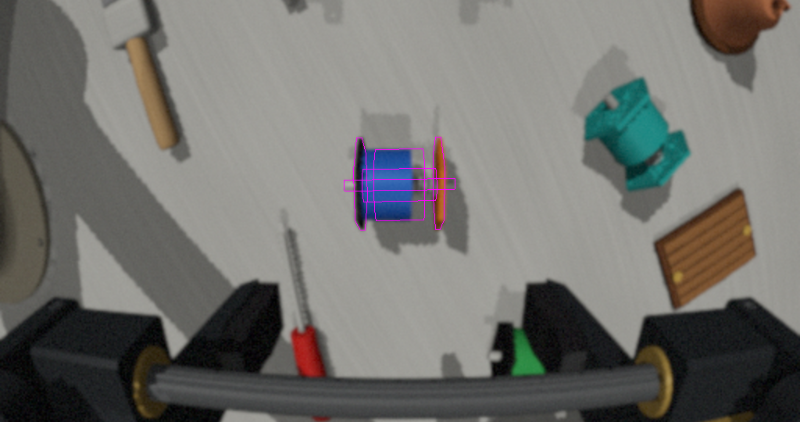

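```bash
sed -i 's/cyl(-17,17,26)/cyl(-26,8,26)/' h.py
python3 -m pendant '[[[0.02,-0.098,1,-0.185],[0,0,1,0],[0,0,1,0],[0,0,1,0],[0,0,1,0]]]'
python3 -m pendant '[[[0,0,0.35,0],[0,0,0.2,0],[0,0,0,0],[0,0,0,0],[0,0,0,0]]]'
python3 -m pendant '[[[0,0,0,0],[0,0,0,0],[0,0,0,0],[0,0,0,0],[0,0,0,0]]]' 40 25
python3 -m pendant '[[[0,0,0,0],[0,0,0,0],[0,0,0,0],[0,0,0,0],[0,0,0,0]]]'
python3 -m pendant '[[[0,0,-0.3,0],[0,0,-0.4,0],[0,0,-0.5,0],[0,0,-0.8,0],[0,0,-1,0]]]'
python3 -m pendant '[[[0,0,-0.7,0],[0,0,0,0],[0,0,0,0],[0,0,0,0],[0,0,0,0]]]'
python3 - <<'E'
from h import *
plan(474.9,71.9,153,1.419)
c=cam("wrist");cv2.imwrite("pics/w6.png",c["image"][60:330])
E
```

```text
time: 20.75
eef_pos: [425.9, -189.4, 59.5]
eef_rot: [3.141, 0.0, 1.113]
force: [0.2, -0.9, 0.4]
gripper_width: 0.997
grasp_force: 0.0
time: 21.17
eef_pos: [426.4, -189.7, 45.0]
eef_rot: [3.14, 0.0, 1.113]
force: [-0.0, 0.2, 0.6]
gripper_width: 1.001
grasp_force: 0.0
time: 21.58
eef_pos: [426.1, -189.5, 44.3]
eef_rot: [3.141, 0.0, 1.113]
force: [0.1, 0.5, 1.3]
gripper_width: 0.644
grasp_force: 6.7
time: 22.0
eef_pos: [426.1, -189.5, 44.3]
eef_rot: [3.141, 0.0, 1.113]
force: [-0.0, -0.5, 5.7]
gripper_width: 0.493
grasp_force: 24.9
time: 22.42
eef_pos: [424.9, -188.6, 134.2]
eef_rot: [-3.137, -0.001, 1.113]
force: [0.9, 0.4, -1.0]
gripper_width: 0.496
grasp_force: 24.9
time: 22.83
eef_pos: [425.3, -188.9, 153.8]
eef_rot: [-3.139, -0.001, 1.113]
force: [-1.2, 0.2, -0.6]
gripper_width: 0.495
grasp_force: 24.9
shift units [ 8.529 -2.362  0.04 ]  turn(world yaw+ => tool z-) -4.386 units; j6 -0.22  if turned first: [8.844 0.319 0.032]
```

View pics/w6.png

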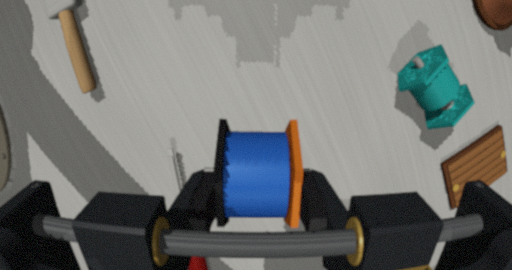

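```bash

python3 -m pendant '[[[0,0,0,-0.877],[0,0,0,-0.877],[0,0,0,-0.877],[0,0,0,-0.877],[0,0,0,-0.877]]]' |grep pos
python3 -m pendant '[[[0.88,0.032,0,0],[0.88,0.032,0,0],[0.88,0.032,0,0],[0.88,0.032,0,0],[0.88,0.032,0,0]]]'|grep pos
python3 -m pendant '[[[0.88,0.032,0,0],[0.88,0.032,0,0],[0.88,0.032,0,0],[0.88,0.032,0,0],[0.88,0.032,0,0]]]'|grep pos
python3 -m pendant '[[[0,0,0,0],[0,0,0,0],[0,0,0,0],[0,0,0,0],[0,0,0,0]]]'
python3 -c "
from h import *
plan(474.9,71.9,66,1.419)"
```

```text
eef_pos: [425.6, -189.1, 154.1]
eef_pos: [450.3, -58.3, 154.2]
eef_pos: [475.0, 71.5, 154.2]
time: 24.55
eef_pos: [475.2, 69.3, 154.9]
eef_rot: [-3.141, 0.0, 1.418]
force: [-0.1, -0.1, -1.2]
gripper_width: 0.493
grasp_force: 24.9
shift units [ 0.085 -0.023  2.963]  turn(world yaw+ => tool z-) -0.020 units; j6 0.05  if turned first: [ 0.085 -0.023  2.963]
```

```bash

python3 -m pendant '[[[0.085,-0.02,0.7,0],[0,0,0.7,0],[0,0,0.5,0],[0,0,0.3,0],[0,0,0,0]]]'
python3 -m pendant '[[[0,0,0.2,0],[0,0,0.2,0],[0,0,0,0],[0,0,0,0],[0,0,0,0]]]'
python3 - <<'E'
from h import *
st()
c=cam("wrist");cv2.imwrite("pics/w7.png",cv2.resize(c["image"][60:330],(800,422)))
E
```

```text
time: 24.97
eef_pos: [474.4, 72.3, 87.7]
eef_rot: [-3.138, 0.0, 1.418]
force: [-0.8, 1.4, -0.0]
gripper_width: 0.493
grasp_force: 24.9
time: 25.38
eef_pos: [475.3, 72.8, 77.4]
eef_rot: [3.141, -0.0, 1.419]
force: [0.1, -0.3, -1.8]
gripper_width: 0.494
grasp_force: 24.9
t 25.38 pos [475.3  72.8  77.4] rot [ 3.141 -0.     1.419] F [ 0.1 -0.3 -1.8] w 43.4 g 24.9
```

View pics/w7.png

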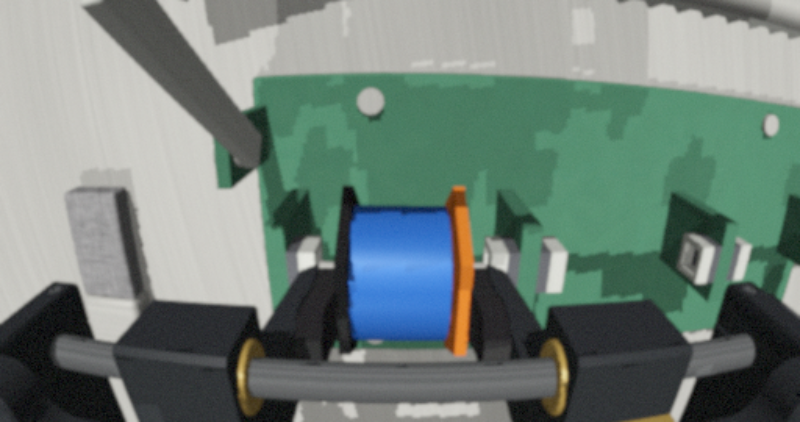

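```bash

python3 -m pendant '[[[-0.03,0,0.2,0],[0,0,0.18,0],[0,0,0,0],[0,0,0,0],[0,0,0,0]]]'
python3 -m pendant '[[[0,0,0,0],[0,0,0,0],[0,0,0,0],[0,0,0,0],[0,0,0,0]]]' 
python3 -m pendant '[[[0,0,0,0],[0,0,0,0],[0,0,0,0],[0,0,0,0],[0,0,0,0]]]' 74
python3 -m pendant '[[[0,0,0,0],[0,0,-0.4,0],[0,0,-0.8,0],[0,0,-1,0],[0,0,-1,0]]]'
python3 -m pendant '[[[0,0,-1,0],[0,0,-0.8,0],[0,0,0,0],[0,0,0,0],[0,0,0,0]]]'
python3 - <<'E'
from h import *
st()
c=cam("wrist");a=c["image"][60:330];cv2.imwrite("pics/w8.png",a)
E
```

```text
time: 25.85
eef_pos: [475.0, 71.9, 65.6]
eef_rot: [-3.141, 0.0, 1.419]
force: [0.5, 0.2, -1.2]
gripper_width: 0.494
grasp_force: 24.9
time: 26.27
eef_pos: [475.0, 71.9, 65.7]
eef_rot: [3.141, -0.0, 1.419]
force: [-0.6, -0.0, -0.3]
gripper_width: 0.494
grasp_force: 24.9
time: 26.68
eef_pos: [475.1, 71.9, 65.7]
eef_rot: [3.141, 0.0, 1.419]
force: [0.8, -0.8, -0.0]
gripper_width: 0.829
grasp_force: 0.0
time: 27.1
eef_pos: [474.6, 71.9, 162.6]
eef_rot: [-3.14, 0.0, 1.419]
force: [0.6, -0.3, 0.0]
gripper_width: 0.836
grasp_force: 0.0
time: 27.52
eef_pos: [474.5, 71.9, 214.8]
eef_rot: [-3.14, 0.0, 1.419]
force: [0.3, 0.3, -0.3]
gripper_width: 0.843
grasp_force: 0.0
t 27.52 pos [474.5  71.9 214.8] rot [-3.14   0.     1.419] F [ 0.3  0.3 -0.3] w 74.2 g 0.0
```

View pics/w8.png

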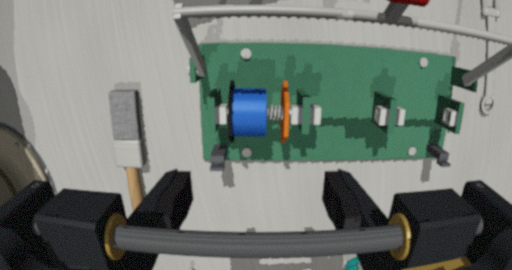

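Blue roll is seated in bay 3 at (258,112), between its cups. Next, re-measure the green one and go over it.

```bash
python3 - <<'E'
from h import *
st()
import look
E
```

```text
t 27.57 pos [474.4  71.9 214.4] rot [-3.139  0.     1.419] F [-0.7 -0.1 -0.1] w 73.7 g 0.0
scene green {'green': 208, 'turq': 0, 'blue': 0} 0.94 [124. 176. 152. 206.]
scene turq {'green': 0, 'turq': 375, 'blue': 0} 0.66 [178. 201. 206. 228.]
side turq {'green': 0, 'turq': 541, 'blue': 0} 0.83 [255. 230. 286. 270.]
side blue {'green': 0, 'turq': 10, 'blue': 184} 0.72 [203. 169. 222. 187.]
side green {'green': 384, 'turq': 2, 'blue': 0} 0.71 [204. 281. 239. 314.]
blue 1 [ 4.75682e+02  9.82760e+01 -1.64000e-01  1.23000e-01]
green 2 [ 4.60151e+02 -3.79196e+02 -6.05000e-01  6.40000e-02]
```

```bash
python3 - <<'E'
from h import *
plan(460.2,-379.2,211,-.605+np.pi/2)
E
```

```text
shift units [-14.936   1.795   0.126]  turn(world yaw+ => tool z-) 6.491 units; j6 0.05  if turned first: [-12.643   8.153   0.115]
```

```bash

for i in 1 2 3; do python3 -m pendant '[[[-0.996,0.12,0.008,0],[-0.996,0.12,0.008,0],[-0.996,0.12,0.008,0],[-0.996,0.12,0.008,0],[-0.996,0.12,0.008,0]]]' 88| grep pos; done
python3 -m pendant '[[[0,0,0,0.927],[0,0,0,0.927],[0,0,0,0.927],[0,0,0,0.927],[0,0,0,0.927]]]'|grep pos
python3 -m pendant '[[[0,0,0,0.927],[0,0,0,0.927],[0,0,0,0],[0,0,0,0],[0,0,0,0]]]'
python3 - <<'E'
from wl import *
st();r=wl(460.2,-379.2,-.605,pic="pics/w9.png");plan(r[0],r[1],44,r[2]+np.pi/2)
E
```

```text
eef_pos: [469.8, -79.9, 214.1]
eef_pos: [465.0, -230.4, 212.8]
eef_pos: [460.2, -380.8, 211.4]
eef_pos: [460.5, -379.4, 211.4]
time: 29.85
eef_pos: [460.5, -379.3, 211.7]
eef_rot: [-3.141, -0.0, 0.968]
force: [0.7, -0.2, 0.3]
gripper_width: 0.999
grasp_force: 0.0
t 29.85 pos [ 460.5 -379.3  211.7] rot [-3.141 -0.     0.968] F [ 0.7 -0.2  0.3] w 87.9 g 0.0
0.9 [223. 138. 291. 198.] [ 457. -376.   30.]
0.66 [271.   0. 326.  26.] [ 602. -253.   30.]
roll [ 4.59429e+02 -3.77673e+02 -5.98000e-01  8.70000e-02]
shift units [ 0.024 -0.061  5.597]  turn(world yaw+ => tool z-) -0.078 units; j6 -0.28  if turned first: [ 0.024 -0.061  5.597]
```

View pics/w9.png

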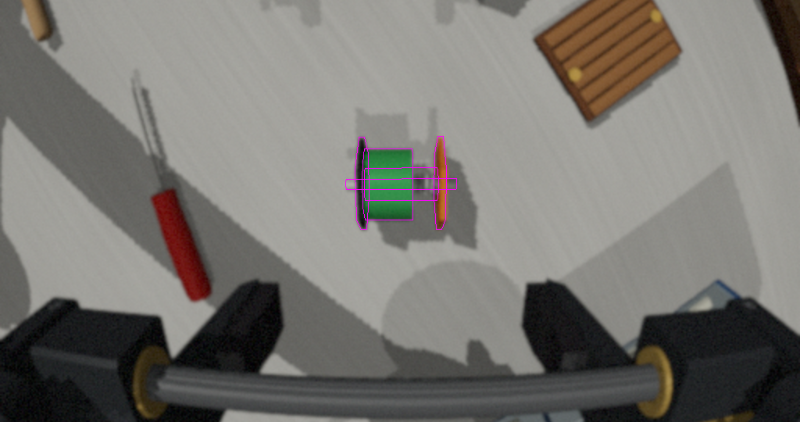

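```bash

python3 -m pendant '[[[0.024,-0.061,1,-0.08],[0,0,1,0],[0,0,1,0],[0,0,1,0],[0,0,1,0]]]'
python3 -m pendant '[[[0,0,0.37,0],[0,0,0.22,0],[0,0,0,0],[0,0,0,0],[0,0,0,0]]]'
python3 -m pendant '[[[0,0,0,0],[0,0,0,0],[0,0,0,0],[0,0,0,0],[0,0,0,0]]]' 40 25
python3 -m pendant '[[[0,0,0,0],[0,0,0,0],[0,0,0,0],[0,0,0,0],[0,0,0,0]]]'
python3 -m pendant '[[[0,0,-0.3,0],[0,0,-0.4,0],[0,0,-0.5,0],[0,0,-0.8,0],[0,0,-1,0]]]'
python3 -m pendant '[[[0,0,-0.9,0],[0,0,0,0],[0,0,0,0],[0,0,0,0],[0,0,0,0]]]'
python3 - <<'E'
from h import *
st();plan(573.8,56.8,160,1.419)
E
```

```text
time: 30.37
eef_pos: [459.4, -377.6, 60.8]
eef_rot: [3.141, 0.0, 0.973]
force: [0.3, 0.3, 1.1]
gripper_width: 0.999
grasp_force: 0.0
time: 30.78
eef_pos: [460.1, -378.4, 46.0]
eef_rot: [3.139, 0.001, 0.972]
force: [-0.6, 0.1, 0.4]
gripper_width: 0.995
grasp_force: 0.0
time: 31.2
eef_pos: [459.6, -377.8, 44.7]
eef_rot: [3.141, 0.0, 0.972]
force: [-1.4, 0.0, 2.0]
gripper_width: 0.644
grasp_force: 6.7
time: 31.62
eef_pos: [459.6, -377.9, 44.6]
eef_rot: [3.141, 0.0, 0.971]
force: [-0.2, -0.4, 4.4]
gripper_width: 0.496
grasp_force: 25.0
time: 32.03
eef_pos: [458.7, -376.8, 134.0]
eef_rot: [-3.137, -0.001, 0.972]
force: [0.1, -0.6, -1.5]
gripper_width: 0.494
grasp_force: 25.0
time: 32.45
eef_pos: [459.0, -377.1, 159.8]
eef_rot: [-3.138, -0.001, 0.972]
force: [0.1, -0.5, -0.5]
gripper_width: 0.494
grasp_force: 25.0
t 32.45 pos [ 459.  -377.1  159.8] rot [-3.138e+00 -1.000e-03  9.720e-01] F [ 0.1 -0.5 -0.5] w 43.5 g 25.0
shift units [14.103 -4.997  0.022]  turn(world yaw+ => tool z-) -6.409 units; j6 -0.29  if turned first: [1.4876e+01 1.5960e+00 2.0000e-03]
```

```bash

python3 -m pendant '[[[0,0,0,-0.916],[0,0,0,-0.916],[0,0,0,-0.916],[0,0,0,-0.916],[0,0,0,-0.916]]]'|grep pos
python3 -m pendant '[[[0,0,0,-0.916],[0,0,0,-0.916],[0.8,0.085,0,0],[0.9,0.096,0,0],[0.98,0.105,0,0]]]'|grep pos
python3 -m pendant '[[[0.98,0.105,0,0],[0.98,0.105,0,0],[0.98,0.105,0,0],[0.98,0.105,0,0],[0.98,0.105,0,0]]]'|grep pos
python3 -m pendant '[[[0.98,0.105,0,0],[0.98,0.105,0,0],[0.98,0.105,0,0],[0.98,0.105,0,0],[0.98,0.105,0,0]]]'|grep pos
python3 -m pendant '[[[0.98,0.105,0,0],[0.98,0.105,0,0],[0.4,0.05,0,0],[0,0,0,0],[0,0,0,0]]]'|grep pos
python3 -m pendant '[[[0,0,0,0],[0,0,0,0],[0,0,0,0],[0,0,0,0],[0,0,0,0]]]'
python3 - <<'E'
from h import *
plan(573.8,56.8,78,1.419)
E
```

```text
eef_pos: [459.1, -377.3, 159.9]
eef_pos: [479.6, -298.8, 159.8]
eef_pos: [517.6, -154.9, 160.1]
eef_pos: [555.3, -12.1, 160.1]
eef_pos: [573.7, 54.9, 160.5]
time: 34.95
eef_pos: [574.0, 54.6, 161.4]
eef_rot: [3.142, 0.0, 1.418]
force: [-0.6, 0.7, -1.2]
gripper_width: 0.493
grasp_force: 25.0
shift units [ 0.072 -0.018  2.78 ]  turn(world yaw+ => tool z-) -0.009 units; j6 0.04  if turned first: [ 0.072 -0.018  2.78 ]
```

```bash

python3 -m pendant '[[[0.072,-0.018,0.7,0],[0,0,0.8,0],[0,0,0.7,0],[0,0,0.4,0],[0,0,0.18,0]]]'
python3 -m pendant '[[[0,0,0,0],[0,0,0,0],[0,0,0,0],[0,0,0,0],[0,0,0,0]]]'
python3 - <<'E'
from h import *
st();plan(573.8,56.8,66)
E
python3 -m pendant '[[[0,0,0.2,0],[0,0,0.2,0],[0,0,0,0],[0,0,0,0],[0,0,0,0]]]'
python3 -m pendant '[[[0,0,0,0],[0,0,0,0],[0,0,0,0],[0,0,0,0],[0,0,0,0]]]'
```

```text
time: 35.37
eef_pos: [573.0, 57.2, 76.1]
eef_rot: [-3.139, 0.0, 1.419]
force: [-0.9, -0.1, -0.3]
gripper_width: 0.493
grasp_force: 25.0
time: 35.78
eef_pos: [574.2, 57.3, 78.7]
eef_rot: [3.14, -0.0, 1.419]
force: [0.3, -1.3, -0.6]
gripper_width: 0.495
grasp_force: 25.0
t 35.78 pos [574.2  57.3  78.7] rot [ 3.14  -0.     1.419] F [ 0.3 -1.3 -0.6] w 43.6 g 25.0
shift units [-0.019 -0.01   0.424]
time: 36.2
eef_pos: [573.8, 57.4, 65.8]
eef_rot: [-3.141, 0.0, 1.419]
force: [0.6, 0.4, -1.5]
gripper_width: 0.493
grasp_force: 25.0
time: 36.62
eef_pos: [573.9, 57.4, 66.0]
eef_rot: [3.141, -0.0, 1.419]
force: [-0.4, 0.8, -2.3]
gripper_width: 0.496
grasp_force: 25.0
```

Free of contact and aligned. I'll release, lift and look.

```bash

python3 -m pendant '[[[0,0,0,0],[0,0,0,0],[0,0,0,0],[0,0,0,0],[0,0,0,0]]]' 74
python3 -m pendant '[[[0,0,0,0],[0,0,-0.4,0],[0,0,-0.8,0],[0,0,-1,0],[0,0,-1,0]]]'|grep pos
python3 -m pendant '[[[0,0,-1,0],[0,0,-1,0],[0,0,-0.5,0],[0,0,0,0],[0,0,0,0]]]'|grep pos
python3 -m pendant '[[[0,0,0,0],[0,0,0,0],[0,0,0,0],[0,0,0,0],[0,0,0,0]]]'
python3 - <<'E'
from h import *
st();c=cam("wrist");A=cam("scene");B=cam("side")
cv2.imwrite("pics/w10.png",cv2.resize(c["image"][:300],(800,469)))
# red grip
pts=[];M=[];b=[]
for k in(c,A,B):
  h=cv2.cvtColor(k["image"],cv2.COLOR_BGR2HSV);u0=proj(k,[592,172,171])[0];Y,X=np.mgrid[:384,:512]
  m=((h[...,0]<8)|(h[...,0]>174))&(h[...,1]>150)&(np.hypot(X-u0[0],Y-u0[1])<(45 if k is c else 14));v,u=np.nonzero(m);print(k["name"],len(u),u.mean(),v.mean(),u0)
  o,d=ray(k,u.mean(),v.mean());d/=np.linalg.norm(d);P=np.eye(3)-np.outer(d,d);M.append(P);b.append(P@o)
g=np.linalg.lstsq(np.vstack(M),np.hstack(b),rcond=None)[0]
R=Ro.from_euler("z",1.419).as_matrix();hg=np.array([573.8,56.8,0])+R@[48,0,50];rel=R.T@(g-hg);q=np.arctan2(rel[2],-rel[0])
print("grip",g,"hinge",hg,"rel",rel,"r",np.hypot(rel[0],rel[2]),"q",q)
E
```

```text
time: 37.03
eef_pos: [573.9, 57.4, 66.1]
eef_rot: [3.141, -0.0, 1.419]
force: [0.0, 0.2, -0.5]
gripper_width: 0.837
grasp_force: 0.0
eef_pos: [573.5, 57.4, 162.8]
eef_pos: [573.8, 57.4, 236.9]
time: 38.28
eef_pos: [573.8, 57.4, 236.4]
eef_rot: [-3.141, 0.0, 1.419]
force: [0.3, -0.1, -0.0]
gripper_width: 0.84
grasp_force: 0.0
t 38.28 pos [573.8  57.4 236.4] rot [-3.141  0.     1.419] F [ 0.3 -0.1 -0. ] w 73.9 g 0.0
wrist 950 258.1694736842105 45.373684210526314 [259.76816379  47.26979361]
scene 58 329.5 147.55172413793105 [329.31664495 147.45775847]
side 26 245.19230769230768 126.38461538461539 [245.0916884  126.25479876]
grip [591.68828776 173.24956462 170.00071054] hinge [581.05827423 104.24805007  50.        ] rel [ 6.98154765e+01 -7.37812403e-02  1.20000711e+02] r 138.8321694905421 q 2.0977201371039866
```

View pics/w10.png

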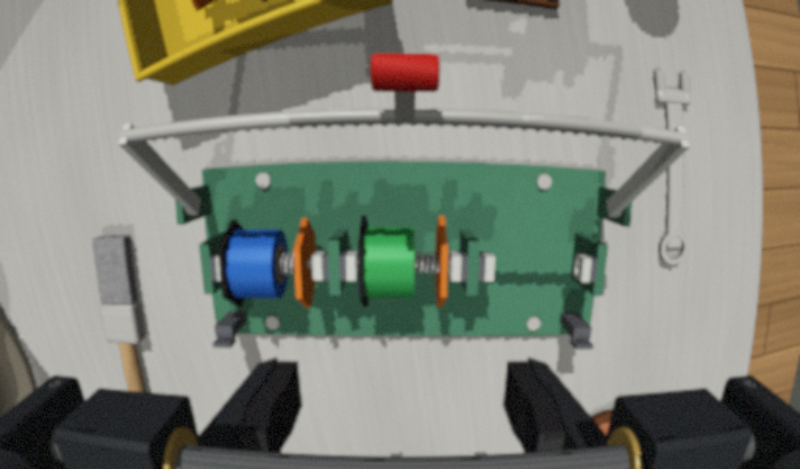

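```bash

python3 -m pendant '[[[0.8,0,0,0],[0.8,0,0,0],[0.8,0,0,0],[0.8,0,0,0],[0.71,0.007,0,0]]]' 60 30|grep pos
python3 -m pendant '[[[0,0,0,0],[0,0,0,0],[0,0,0.6,0],[0,0,0.7,0],[0,0,0.7,0]]]'|grep pos
python3 -m pendant '[[[0,0,0.4,0],[0,0,0.18,0],[0,0,0,0],[0,0,0,0],[0,0,0,0]]]'
python3 - <<'E'
from h import *
st();plan(591.7,173.2,159,1.419)
q=np.linspace(2.098,0,26);d=np.c_[-140*np.diff(np.cos(q)),-140*np.diff(np.sin(q))]/30
for i in range(0,25,5):print([[round(a,2),0,round(b,2),0] for a,b in d[i:i+5]])
E
```

```text
eef_pos: [591.8, 174.7, 236.9]
eef_pos: [591.8, 172.0, 176.6]
time: 39.68
eef_pos: [592.3, 173.0, 160.7]
eef_rot: [3.14, -0.0, 1.419]
force: [0.8, 0.3, -0.2]
gripper_width: 0.683
grasp_force: 0.0
t 39.68 pos [592.3 173.  160.7] rot [ 3.14  -0.     1.419] F [ 0.8  0.3 -0.2] w 60.1 g 0.0
shift units [ 0.005 -0.02   0.057]  turn(world yaw+ => tool z-) -0.002 units; j6 0.24  if turned first: [ 0.005 -0.02   0.057]
[[np.float64(-0.35), 0, np.float64(-0.18), 0], [np.float64(-0.36), 0, np.float64(-0.15), 0], [np.float64(-0.37), 0, np.float64(-0.12), 0], [np.float64(-0.38), 0, np.float64(-0.09), 0], [np.float64(-0.39), 0, np.float64(-0.06), 0]]
[[np.float64(-0.39), 0, np.float64(-0.03), 0], [np.float64(-0.39), 0, np.float64(0.01), 0], [np.float64(-0.39), 0, np.float64(0.04), 0], [np.float64(-0.38), 0, np.float64(0.07), 0], [np.float64(-0.38), 0, np.float64(0.1), 0]]
[[np.float64(-0.37), 0, np.float64(0.14), 0], [np.float64(-0.35), 0, np.float64(0.17), 0], [np.float64(-0.34), 0, np.float64(0.2), 0], [np.float64(-0.32), 0, np.float64(0.22), 0], [np.float64(-0.3), 0, np.float64(0.25), 0]]
[[np.float64(-0.28), 0, np.float64(0.27), 0], [np.float64(-0.26), 0, np.float64(0.3), 0], [np.float64(-0.23), 0, np.float64(0.32), 0], [np.float64(-0.2), 0, np.float64(0.33), 0], [np.float64(-0.17), 0, np.float64(0.35), 0]]
[[np.float64(-0.14), 0, np.float64(0.36), 0], [np.float64(-0.11), 0, np.float64(0.37), 0], [np.float64(-0.08), 0, np.float64(0.38), 0], [np.float64(-0.05), 0, np.float64(0.39), 0], [np.float64(-0.02), 0, np.float64(0.39), 0]]
```

```bash

python3 -m pendant '[[[0,0,0,0],[0,0,0,0],[0,0,0,0],[0,0,0,0],[0,0,0,0]]]' 20 30 |tail -4
python3 -m pendant '[[[0,0,0,0],[0,0,0,0],[0,0,0,0],[0,0,0,0],[0,0,0,0]]]'
python3 -m pendant '[[[-0.35,0,-0.18,0],[-0.36,0,-0.15,0],[-0.37,0,-0.12,0],[-0.38,0,-0.09,0],[-0.39,0,-0.06,0]]]'
```

```text
eef_rot: [3.139, -0.0, 1.419]
force: [0.6, -0.7, -3.1]
gripper_width: 0.336
grasp_force: 30.0
time: 40.52
eef_pos: [592.5, 173.2, 159.8]
eef_rot: [3.14, -0.0, 1.419]
force: [5.2, 0.2, -0.7]
gripper_width: 0.337
grasp_force: 30.0
time: 40.93
eef_pos: [584.0, 118.9, 177.9]
eef_rot: [3.14, -0.002, 1.42]
force: [6.0, 4.3, -3.1]
gripper_width: 0.336
grasp_force: 30.0
```

```bash

python3 -m pendant '[[[-0.39,0,-0.03,0],[-0.39,0,0.01,0],[-0.39,0,0.04,0],[-0.38,0,0.07,0],[-0.38,0,0.1,0]]]'
python3 -m pendant '[[[-0.37,0,0.14,0],[-0.35,0,0.17,0],[-0.34,0,0.2,0],[-0.32,0,0.22,0],[-0.3,0,0.25,0]]]'
python3 -m pendant '[[[-0.28,0,0.27,0],[-0.26,0,0.3,0],[-0.23,0,0.32,0],[-0.2,0,0.33,0],[-0.17,0,0.35,0]]]'
python3 - <<'E'
from h import *
s=arm.read_state();R=Ro.from_euler("z",1.419).as_matrix();hg=np.array([581.06,104.25,50]);rel=R.T@(np.array(s["eef_pos"])+[0,0,12]-hg);print(rel,np.hypot(rel[0],rel[2]),np.arctan2(rel[2],-rel[0]))
E
```

```text
time: 41.35
eef_pos: [575.0, 61.2, 172.8]
eef_rot: [3.139, -0.001, 1.42]
force: [2.5, 3.6, 3.8]
gripper_width: 0.337
grasp_force: 30.0
time: 41.77
eef_pos: [567.0, 10.2, 143.5]
eef_rot: [3.14, 0.001, 1.419]
force: [-1.3, -1.7, 7.3]
gripper_width: 0.337
grasp_force: 30.0
time: 42.18
eef_pos: [561.6, -24.0, 95.7]
eef_rot: [3.141, 0.002, 1.419]
force: [-0.3, -4.3, 5.3]
gripper_width: 0.333
grasp_force: 30.0
[-129.72570457   -0.1743883    57.69312688] 141.9762491281177 0.41846413698244433
```

Tracking the arc well. I'll finish it with a slight over-push onto the stop.

```bash

python3 -m pendant '[[[-0.14,0,0.36,0],[-0.11,0,0.37,0],[-0.08,0,0.38,0],[-0.05,0,0.39,0],[-0.02,0,0.39,0]]]'
python3 -m pendant '[[[0,0,0.03,0],[0,0,0.03,0],[0,0,0.03,0],[0,0,0,0],[0,0,0,0]]]'
```

```text
time: 42.6
eef_pos: [559.8, -35.6, 38.5]
eef_rot: [3.142, 0.002, 1.419]
force: [0.7, -3.4, 2.7]
gripper_width: 0.333
grasp_force: 30.0
time: 43.02
eef_pos: [559.8, -35.5, 35.8]
eef_rot: [-3.141, 0.002, 1.419]
force: [0.3, -7.8, -0.4]
gripper_width: 0.337
grasp_force: 30.0
```

```bash

python3 -m pendant '[[[0,0,0.05,0],[0,0,0.05,0],[0,0,0,0],[0,0,0,0],[0,0,0,0]]]'
python3 -m pendant '[[[0,0,0.05,0],[0,0,0.05,0],[0,0,0,0],[0,0,0,0],[0,0,0,0]]]'
```

```text
time: 43.43
eef_pos: [559.9, -35.5, 34.8]
eef_rot: [3.141, 0.002, 1.419]
force: [-6.8, -5.7, 19.7]
gripper_width: 0.335
grasp_force: 30.0
time: 43.85
eef_pos: [560.0, -35.4, 33.8]
eef_rot: [3.139, 0.002, 1.42]
force: [-13.6, -3.1, 37.7]
gripper_width: 0.336
grasp_force: 30.0
```

```bash

python3 -m pendant '[[[0,0,-0.08,0],[0,0,-0.03,0],[0,0,0,0],[0,0,0,0],[0,0,0,0]]]'
python3 -m pendant '[[[0,0,0,0],[0,0,0,0],[0,0,0,0],[0,0,0,0],[0,0,0,0]]]' 60
python3 -m pendant '[[[0,0,-0.3,0],[0,0,-0.6,0],[-0.3,0,-1,0],[-0.3,0,-1,0],[-0.3,0,-1,0]]]'
python3 -m pendant '[[[-0.5,0,-1,0],[-0.5,0,-1,0],[-0.5,0,-0.5,0],[0,0,0,0],[0,0,0,0]]]'
python3 -m pendant '[[[0,0,0,0],[0,0,0,0],[0,0,0,0],[0,0,0,0],[0,0,0,0]]]'
python3 - <<'E'
from h import *
c=cam("wrist");A=cam("scene");B=cam("side")
M=[];b=[];exp=np.array([581.06,104.25,50])+Ro.from_euler("z",1.419).as_matrix()@[-140,0,0]
for k in(c,A,B):
  h=cv2.cvtColor(k["image"],cv2.COLOR_BGR2HSV);u0=proj(k,exp)[0];Y,X=np.mgrid[:384,:512]
  m=((h[...,0]<8)|(h[...,0]>174))&(h[...,1]>150)&(np.hypot(X-u0[0],Y-u0[1])<(45 if k is c else 14));v,u=np.nonzero(m);print(k["name"],len(u),u.mean(),v.mean(),u0)
  o,d=ray(k,u.mean(),v.mean());d/=np.linalg.norm(d);P=np.eye(3)-np.outer(d,d);M.append(P);b.append(P@o)
g=np.linalg.lstsq(np.vstack(M),np.hstack(b),rcond=None)[0];print("grip",g,"expected",exp)
im=np.hstack([cv2.resize(c["image"],(512,384))[20:320],A["image"][60:360,200:440]]);cv2.imwrite("pics/fin.png",im)
E
```

```text
time: 44.27
eef_pos: [559.8, -35.4, 34.1]
eef_rot: [3.141, 0.002, 1.42]
force: [-3.0, -5.2, 8.4]
gripper_width: 0.334
grasp_force: 30.0
time: 44.68
eef_pos: [559.9, -34.2, 33.0]
eef_rot: [-3.141, -0.0, 1.419]
force: [-0.4, 0.0, 0.4]
gripper_width: 0.671
grasp_force: 0.0
time: 45.1
eef_pos: [555.6, -61.1, 152.2]
eef_rot: [-3.141, -0.0, 1.42]
force: [1.0, 0.1, -0.2]
gripper_width: 0.684
grasp_force: 0.0
time: 45.52
eef_pos: [549.0, -105.6, 225.6]
eef_rot: [3.141, 0.0, 1.418]
force: [-0.0, -0.3, -0.2]
gripper_width: 0.68
grasp_force: 0.0
time: 45.93
eef_pos: [549.1, -105.1, 224.8]
eef_rot: [-3.141, -0.0, 1.42]
force: [-0.9, 0.5, -0.5]
gripper_width: 0.677
grasp_force: 0.0
wrist 393 257.1246819338422 106.1526717557252 [258.31509093 105.12060705]
scene 48 255.39583333333334 185.35416666666666 [255.79291722 185.15193788]
side 59 243.45762711864407 196.33898305084745 [243.51839198 195.7037902 ]
grip [558.98820788 -35.15484383  48.50173784] expected [559.8900335  -34.14014603  50.        ]
```

View pics/fin.png

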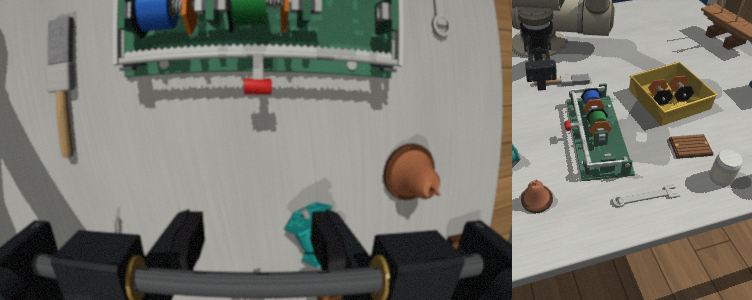

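The tear bar is down with its rod in the catches, grip at (257,86). Both fresh rolls are seated, both spents are in the tub, and the bell and hatches are unmoved.

```bash
python3 -c "
from cell import arm
print(arm.close_job())"
```

```text
the job is handed in; nothing more can be done
None
```

I handed the job in after about 46 s of robot time: both spent spindles are in the tub, the blue and green rolls are seated in bays 3 and 2, and the tear bar is down in its catches; `close_job` returned no verdict.

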